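# Drive the stuck hinge pin out of its fork with a drift punch

### The job

The hinge of the lab press is held upright in the clamping stand and its pin is stuck. Take the drift punch from its holder, find the hole in the top of the hinge with its tip, and press the pin down, slowly and never leaning on hinge or pin with more than about 20 N, until it is well clear of the middle plate but its top is still inside the bottom plate. Then draw the punch out and stand it upright back in its holder, fully seated, and leave the other things where they are.

Things in the scene. Friction and masses are not known exactly. Their poses are not given: they have to be found in the camera images.
- stand: Grey stand fixed to the desk: base 100 x 130 x 10 mm (x, y, z), two uprights at y = +-52 mm (64 mm tall), between them two steel bars along y (top z = 62 mm) that clamp an upright fork hinge of three stacked plates, each 28 x 60 mm (x, y): bottom z = 48 to 62, middle (a leaf reaches to x = +54) 62 to 76, top 76 to 90 mm. Free space below. Origin: underside centre, z up.
- clamp_mid (a point): Point on the stand's middle (x = y = 0) at the height of the hinge's flat top face (z = 90 mm), axes as the stand. A vertical 9 mm bore (1 mm chamfer) runs through all plates; its mouth has x = 0 here, but y anywhere within 12 mm either way: not measured, find it by sight or feel. The top face reaches 30 mm to either side of the bore in y. The hinge does not shift.
- pin (a joint): Depth (m) of the top of the stuck pin (8 mm diameter, 34 mm long) in the bore below the hinge's top face; starts at 0.006 to 0.010, grows as it is pressed down. Undersides of top, middle, bottom plate: 0.014, 0.028, 0.042 deep; a stop ends travel at 0.041. It stays where left. It resists with about 9 N, plus 2.5 N per 10 mm/s of speed.
- holder: Grey block 60 x 60 mm on a 76 x 76 mm foot, fixed to the desk, flat top at z = 58 mm, with a vertical round hole of 10 mm diameter (2 mm chamfer, 54 mm deep) in the middle. Origin: centre of the underside, z up. The punch stands in it.
- punch: Steel drift punch, 120 mm long, about 0.12 kg: shank of 7 mm diameter from the tip to 50 mm, then a flat shoulder and a round dark grip of 15 mm diameter to 112 mm, then a 12 mm head. Origin: centre of the tip's end face; z runs from tip to head. In the holder its shoulder rests on the holder's top, the origin 8 mm above the desk.
- iodine_bottle: Small brown dropper bottle, 34 mm diameter, 102 mm tall; origin at the centre of its underside. Leave alone.
- plaster_roll: Roll of plaster tape, 52 mm diameter, 25 mm tall; origin at the centre of its underside. Leave alone.
- eraser: Eraser, 20 x 42 x 13 mm; origin at the centre of its underside. Leave alone.
There are look-alikes about, which are no part of the job. What is shaped like the holder but yellow is not meant.

How it is judged (in metres and radians):
On the way, in this order (a step that is already met when the one before it is completed fails the run):
1. the punch is drawn out of its holder (its tip above the holder's top) (z of punch in the frame of holder above 0.06 m), for 0.1 s.
2. the pin is clear of the middle plate (29 to 40 mm deep), driven with the punch (value of joint pin between 0.029 and 0.04 m), for 0.2 s.
At the end, for the whole second after the job is handed in: The pin's top is 29 to 40 mm below the hinge's top face; the punch stands released and at rest in the holder, upright within 0.1 rad, tip within 8 mm of the holder's axis and at most 11 mm above its underside; bottle, plaster roll and eraser within 20 mm of their starts (all of step 2 and horizontal distance between punch and holder below 0.008 m and z of punch in the frame of holder below 0.011 m and angle between punch's own z axis and vertical below 0.1 rad and linear speed of punch below 0.02 m/s and distance of each of iodine_bottle, plaster_roll, eraser from where it was at the start of the episode below 0.02 m); the robot touches nothing.
It fails at once if the punch presses on the hinge, pin or stand with more than 25 N (contact force between punch and stand above 25 N).
It fails at once if the arm or fingers push on the stand or hinge with more than 10 N (contact force between the arm and stand above 10 N).
It fails at once if a bystander is moved more than 20 mm (distance of any of iodine_bottle, plaster_roll, eraser from where it was at the start of the episode above 0.02 m).
It also fails if it takes over 72 s, if anything falls off the work surface, if the arm or the gripper's body presses on something with over 40 N, if the wrist force passes 120 N, or if a joint passes its speed limit or range.

### The arm

A 6-joint arm with a two-finger parallel gripper is mounted at the origin on the work surface; the furniture and walls round the work are solid. World frame = base frame: x ahead of the robot, y to its left, z up, the work surface at z = 0. Lengths are in m, angles in degrees, forces in N, time in s.
With the tool pointing down it reaches from about 0.325 to 0.9 m from the base axis. Payload 3.5 kg.
Tool frame: the origin (TCP) lies at the very end of the fingers, on their centre line; the grasp point (between the pads) lies 19 mm behind it (manip.pinch_z is the distance from the TCP to the grasp point, in m); z points along the fingers, y is the line along which they close (so a half turn about z gives the same grasp; the last joint's range is limited). The gripper opens to 85 mm and grips with 20 to 120 N. Pads are 22 mm wide; open, the fingers measure 114 mm over their backs; the gripper's body (76 mm by 85 mm) begins 54 mm behind the grasp point. The pads swing forward as they close: fully open they stand 13 mm farther back than shut.
Start: joints at [62.2, 15.837, -1.513, 72.651, 0, 84.076], TCP at [0.233, 0.58, 0.231] pointing down, gripper open.
Joint ranges: [-178.77, 178.77], [-48.84, 107.48], [-61.69, 71.31], [-111.58, 123.2], [-90, 87.43], [-180, 180]. Speed limits (degrees/s): [147.25, 147.25, 180, 180, 180, 180].

### API

Orientations are given as a 3x3 rotation matrix whose columns are the frame's x, y, z axes.
In Python, from rig import manip, snapshot, order gives the robot as it stands.
- The arm moves only by the tool arm_command, never from a script. Its argument "steps" is a list of rows, each a list of 5 numbers: the shift along the world's x, y, z in cm, then the turn about the world's z in degrees, then the closure, from 0 (fully open) to 1 (shut). In form: [[tx, ty, tz, spin, claw], ...]. A call has 1 to 5 rows; each row is the pose to reach, as a shift and turn from the pose commanded when the call began; what a row does not reach only later rows make up. A row lasts 1/10 s, in which the tool goes at most 50 mm and 8.59 degrees, less where a joint would pass 70% of its speed; a pose out of reach is approached as far as the arm can. A call with a gripper value outside its range is refused whole. The fingers move at their own pace and stop on an object; "newtons" is the grip in N (left out, the last holds). Time passes only in rows, so rows that repeat a pose let the fingers close. It gives the time, the measured TCP pose, the force, the opening and the grip force at its end, in the units of the state.
- manip.sense(): the state, without advancing time (a new reading comes with each control period).
- snapshot(name): name is "scene" or "top" or "wrist"; returns a dict with "color" (480x640x3 uint8, red, green, blue), "range_z" (480x640 float32, m along the optical axis (not along the pixel's ray), 0 where there is no reading), "mtx" (3x3 intrinsics, pixels), "R" (3x3) and "t" (3): a world point X has camera coordinates R X + t. Camera axes: x right, y down, z forward; pixel columns grow to the right and rows downward; lengths in m; the calibration is good to about 2 mm. A picture is of the moment at which its call begins.
- order.job_done(): hands the job in; it is judged then, once.
The state is a dict: "clock": time; "joint_pos": joint angles; "qvel": joint speeds; "tau": joint torques, N m; "position": TCP position; "tool_rot": TCP orientation; "ft_force": force on the tool from outside, world axes, zero at the start; "wrist_torque": the same for the moment, N m; "gripper_width": finger opening in m; "finger_force": force on a finger pad.
Only numpy, scipy, OpenCV 4.12 (cv2) and the standard library are available. Lean on these libraries where they do the work, as an engineer would, in place of code of your own. Each camera call takes 0.05 s, during which the arm holds its last target. There are 200 camera calls.

## Working session

There is one attempt and no reset: what is moved stays moved. The work goes in short steps, Python scripts to look and compute and a tool call to move; the robot and the scene stay as the last step left them, time stands still between calls to the robot, and variables do not carry over. Pictures are saved under pics/ and viewed, at most 10 in all, crops included, and the job is handed in when it is done.

Besides the shell and the picture viewer there is one more tool, called after "Emit:" as a command line: name --pt "numbers of a row" for each row, then --argument value for the rest. arm_command: Moves the arm, as the interface text tells. Its arguments: {"type":"object","properties":{"steps":{"type":"array","items":{"type":"array","items":{"type":"number"}}},"newtons":{"type":"number"}},"required":["steps"]}

```bash
ls; mkdir -p pics
python3 - <<'E'
from rig import manip,snapshot,order
import cv2,numpy as np
for n in ["scene","top"]:
    s=snapshot(n); cv2.imwrite(f"pics/{n}0.png",s["color"][:,:,::-1]); np.savez(f"{n}0.npz",**s)
    print(n,s["mtx"].tolist(),s["R"].round(3).tolist(),s["t"])
print(manip.sense())
E
```

```text
pics
scene [[532.5489690379615, 0.0, 325.2935330653806], [0.0, 532.5489690379615, 238.89403888606054], [0.0, 0.0, 1.0]] [[-0.461, -0.888, -0.005], [-0.541, 0.285, -0.791], [0.704, -0.362, -0.611]] [0.20833968 0.37382916 0.51784326]
top [[583.941141273206, 0.0, 323.6225102082418], [0.0, 583.941141273206, 253.5391762233661], [0.0, 0.0, 1.0]] [[0.008, -1.0, 0.019], [-0.999, -0.008, -0.047], [0.047, -0.018, -0.999]] [-0.04680032  0.52256168  1.05068234]
{'clock': 0.1, 'joint_pos': array([ 6.21992025e+01,  1.58774872e+01, -1.58954559e+00,  7.26505802e+01,
       -7.26262064e-04,  8.40758380e+01]), 'qvel': array([ 0.07416001, -0.06620595,  0.15388468, -0.09298649,  0.02263582,
       -0.01779956]), 'tau': array([-4.73273794e-04, -4.46707892e+01,  2.96128285e+01,  8.49290140e-03,
       -1.22072747e-04, -6.75708918e-06]), 'position': array([0.23256239, 0.57936464, 0.23023625]), 'tool_rot': array([[-9.27988187e-01,  3.72608413e-01, -9.46179439e-04],
       [ 3.72609561e-01,  9.27986420e-01, -1.82170618e-03],
       [ 1.99258624e-04, -2.04307732e-03, -9.99997893e-01]]), 'ft_force': array([-0.505271  ,  0.52749692,  0.24773352]), 'wrist_torque': array([0.02842143, 0.03034847, 0.0081417 ]), 'finger_force': 0.0, 'gripper_width': 0.08556548348054464}
```

View pics/scene0.png

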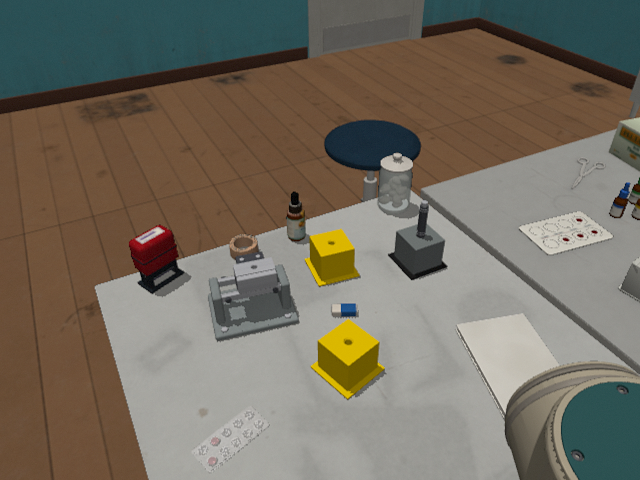

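View pics/top0.png

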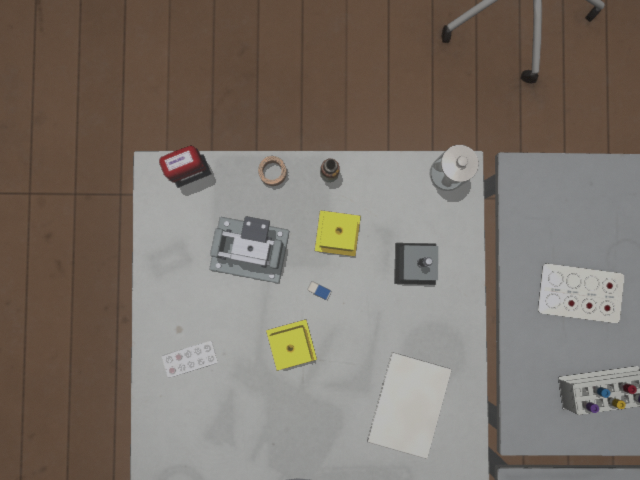

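The top view shows a grey holder with the punch at top (417,263) and scene (420,245). The look-alikes are the yellow blocks at top (339,232) and (291,345). The stand with its hinge is at top (250,248). The plaster roll is at (273,171), the bottle at (330,168) and the eraser at (320,291). I choose the grey holder and will measure it and check it in one crop.

```bash
cat > h.py <<'E'
import numpy as np,cv2
def cloud(s):
    z=s["range_z"];v,u=np.indices(z.shape);K=s["mtx"]
    c=np.stack([(u-K[0,2])/K[0,0]*z,(v-K[1,2])/K[1,1]*z,z],-1)
    P=(c-s["t"])@s["R"]; P[z==0]=np.nan; return P
def ray(s,u,v,h):
    K=s["mtx"];d=np.array([(u-K[0,2])/K[0,0],(v-K[1,2])/K[1,1],1])@s["R"]
    C=-s["R"].T@s["t"]; return C+d*(h-C[2])/d[2]
def proj(s,X):
    p=s["mtx"]@(s["R"]@np.asarray(X)+s["t"]); return p[:2]/p[2]
E
python3 - <<'E'
from h import *
T=dict(np.load("top0.npz"));S=dict(np.load("scene0.npz"))
PT,PS=cloud(T),cloud(S)
def rect(P,c,r,z0,z1,name):
    m=(np.hypot(P[...,0]-c[0],P[...,1]-c[1])<r)&(P[...,2]>z0)&(P[...,2]<z1)
    q=P[m]; 
    if len(q)<5: print(name,len(q));return
    (x,y),wh,a=cv2.minAreaRect((q[:,:2]*1000).astype(np.float32)); print(name,len(q),"rect",round(x,1),round(y,1),np.round(wh,1),round(a,1),"mean",(q.mean(0)*1000).round(1),"zmed",np.median(q[:,2]).round(4))
ch=ray(T,417,263,.058);cs=ray(T,250,248,.09);print(ch,cs)
for n,P in(("T",PT),("S",PS)):
    rect(P,ch,.06,.053,.063,n+" holdertop"); rect(P,ch,.06,.075,.11,n+" grip");rect(P,ch,.06,.11,.14,n+" head")
    rect(P,cs,.08,.086,.094,n+" hingetop");rect(P,cs,.1,.07,.08,n+" leaf");rect(P,cs,.12,.006,.014,n+" base");rect(P,cs,.1,.059,.068,n+" uprights")
a=cv2.resize(T["color"][205:295,200:300],None,fx=6,fy=6,interpolation=2)[:,:,::-1]
b=cv2.resize(S["color"][190:340,200:310],None,fx=3.6,fy=3.6,interpolation=2)[:,:,::-1]
c=cv2.resize(S["color"][190:290,370:470],None,fx=2,fy=2)[:,:,::-1]
im=np.zeros((540,800,3),np.uint8);im[:540,:400]=a[:,100:500];im[:540,400:796]=b;im[:200,596:796]=c
cv2.imwrite("pics/crop1.png",im)
E
```

```text
[ 0.50561923 -0.20507558  0.058     ] [0.52755834 0.08300989 0.09      ]
T holdertop 1038 rect 507.3 -210.8 [60.2 59.8] 89.9 mean [ 506.6 -210.2   57. ] zmed 0.057
T grip 34 rect 506.0 -206.7 [14.3  5.6] 10.7 mean [ 505.8 -205.9   91.3] zmed 0.0922
T head 71 rect 507.1 -210.4 [13.4 13.2] 1.3 mean [ 506.9 -209.7  122.8] zmed 0.1245
T hingetop 741 rect 522.7 84.3 [60.4 37.9] 79.7 mean [522.6  84.1  89.3] zmed 0.0892
T leaf 579 rect 541.9 76.3 [50.8 79.9] 83.2 mean [559.7  76.5  73.4] zmed 0.0733
T base 1704 rect 526.1 64.2 [189.1 105.9] 79.6 mean [520.7  92.9   9.3] zmed 0.0092
T uprights 630 rect 540.0 91.7 [118.2  74.6] 79.4 mean [531.2  96.3  62.5] zmed 0.0625
S holdertop 731 rect 506.2 -212.6 [62.7 63. ] 88.3 mean [ 502.  -208.9   57.6] zmed 0.0577
S grip 153 rect 503.6 -209.9 [14.5 10.1] 50.0 mean [ 502.9 -209.4   92.9] zmed 0.0932
S head 97 rect 505.0 -212.1 [14.5 13.8] 67.6 mean [ 504.1 -210.4  120.3] zmed 0.1197
S hingetop 725 rect 522.4 83.0 [60.2 41.7] 79.6 mean [520.8  83.7  89.6] zmed 0.0896
S leaf 417 rect 541.8 80.1 [59.7 81.2] 80.5 mean [537.8  81.   74.5] zmed 0.0742
S base 2508 rect 523.9 62.8 [193.1 104.3] 81.5 mean [512.7  98.6   9.7] zmed 0.0097
S uprights 745 rect 528.6 92.5 [118.   54.2] 79.9 mean [523.3  99.5  62.8] zmed 0.0629
```

View pics/crop1.png

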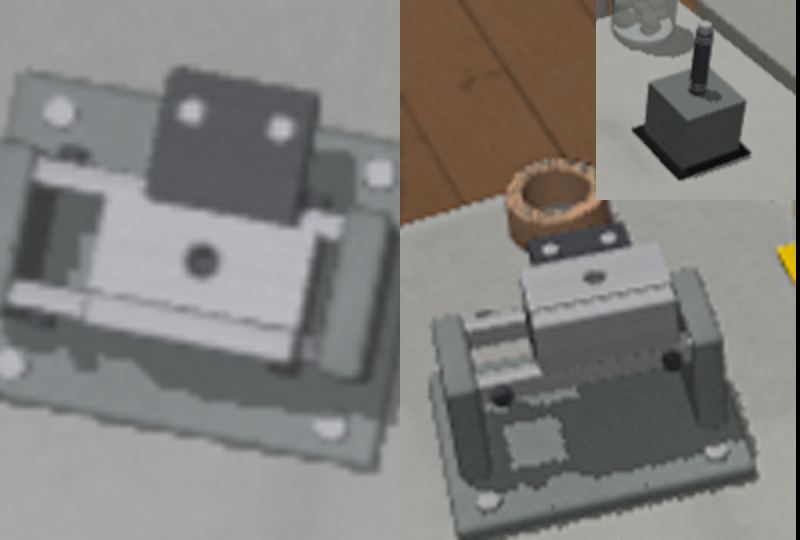

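The crop confirms the grey holder with the punch standing in it. The bore mouth is a dark spot at top (250,248) and scene (254,267). I'll measure both spots now.

Run:
```python
from h import *
for n,c in(("top",(250,248)),("scene",(254,267))):
    s=dict(np.load(n+"0.npz"));g=cv2.cvtColor(s["color"],6).astype(float)
    u0,v0=c;r=4;w=g[v0-r:v0+r+1,u0-r:u0+r+1];d=np.clip(np.median(w)-15-w,0,None);v,u=np.indices(w.shape)
    uu,vv=u0-r+(u*d).sum()/d.sum(),v0-r+(v*d).sum()/d.sum();print(n,uu,vv,ray(s,uu,vv,.09),ray(s,uu,vv,.086))
```

```text
top 249.80388080388082 247.990297990298 [0.52757185 0.08333992 0.09      ] [0.5277948  0.08377205 0.086     ]
scene 253.5547098001903 266.60418648905807 [0.5260687  0.08303825 0.09      ] [0.5305955  0.08164171 0.086     ]
```

Emit:
arm_command --pt "1.6 -4.7 0 0 0" --pt "3.2 -9.4 0 0 0" --pt "4.8 -14.1 0 0 0" --pt "6.4 -18.8 0 0 0" --pt "8 -23.5 0 0 0" --newtons 80

```text
clock: 0.6
position: [0.3128, 0.343, 0.2308]
tool_rot: [[-0.928, 0.372, -0.0], [0.372, 0.928, -0.001], [0.0, -0.001, -1.0]]
ft_force: [1.2, -0.2, 0.8]
gripper_width: 0.0853
finger_force: 0.0
```

Emit:
arm_command --pt "1.6 -4.7 0 0 0" --pt "3.2 -9.4 0 0 0" --pt "4.8 -14.1 0 0 0" --pt "6.4 -18.8 0 0 0" --pt "8 -23.5 0 0 0"

```text
clock: 1.1
position: [0.3927, 0.1081, 0.2312]
tool_rot: [[-0.928, 0.372, 0.0], [0.372, 0.928, 0.0], [-0.0, 0.0, -1.0]]
ft_force: [0.1, 0.2, 0.0]
gripper_width: 0.0854
finger_force: 0.0
```

Emit:
arm_command --pt "1.6 -4.7 0 0 0" --pt "3.2 -9.4 0 0 0" --pt "4.8 -14.1 0 0 0" --pt "6.4 -18.8 0 0 0" --pt "8 -23.5 0 0 0"

```text
clock: 1.6
position: [0.4728, -0.127, 0.231]
tool_rot: [[-0.928, 0.373, -0.0], [0.373, 0.928, 0.0], [0.0, 0.0, -1.0]]
ft_force: [0.7, 0.7, -0.9]
gripper_width: 0.0851
finger_force: 0.0
```

Emit:
arm_command --pt "1.6 -4.2 0 8 0" --pt "3.3 -8.4 0 16 0" --pt "3.3 -8.4 0 21.9 0" --pt "3.3 -8.4 0 21.9 0"

```text
clock: 2.0
position: [0.5056, -0.2101, 0.2304]
tool_rot: [[-1.0, 0.002, -0.002], [0.002, 1.0, 0.001], [0.002, 0.001, -1.0]]
ft_force: [-0.3, 0.8, -0.2]
gripper_width: 0.0853
finger_force: 0.0
```

Run:
```python
from h import *
from rig import snapshot,manip
s=snapshot("wrist");np.savez("w1.npz",**s);cv2.imwrite("pics/w1.png",s["color"][:,:,::-1])
print(manip.sense()["position"],manip.pinch_z)
P=cloud(s)
for z0,z1 in((.054,.061),(.07,.118),(.122,.132)):
    m=(np.hypot(P[...,0]-.506,P[...,1]+.211)<.06)&(P[...,2]>z0)&(P[...,2]<z1);q=P[m]
    print(z0,len(q));
    if len(q)>5: print(cv2.minAreaRect((q[:,:2]*1000).astype(np.float32)),np.median(q,0))
```

```text
[ 0.50532749 -0.20911416  0.23053647] 0.0187
0.054 4737
((507.295166015625, -212.42535400390625), (60.05939865112305, 60.61433792114258), 89.4061050415039) [ 0.50165646 -0.21239483  0.05872817]
0.07 327
((503.48876953125, -211.56271362304688), (15.20905590057373, 7.694795608520508), 78.06288146972656) [ 0.50080424 -0.21218224  0.09610054]
0.122 272
((506.9443664550781, -212.328125), (10.643857955932617, 11.092708587646484), 15.890088081359863) [ 0.50606233 -0.2121455   0.12836713]
```

View pics/w1.png

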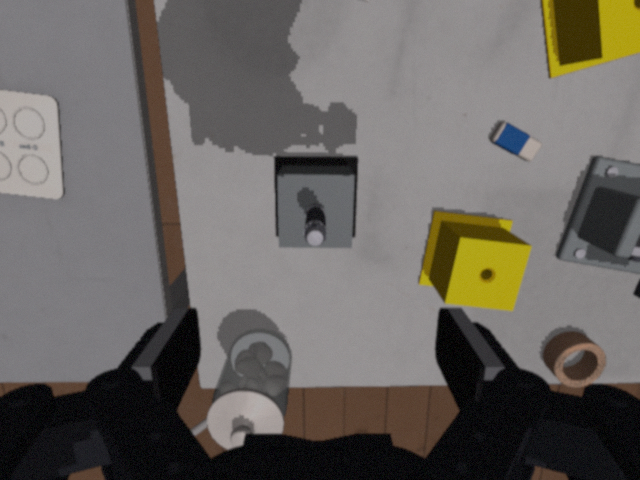

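The wrist view shows the punch head at (315,238), standing in the middle of the grey holder, with nothing where the fingers will come down. I descend, grip and lift in steps.

Emit:
arm_command --pt "0.15 -0.15 -4 0 0" --pt "0.15 -0.15 -8 0 0" --pt "0.15 -0.15 -12 0 0" --pt "0.15 -0.15 -14.5 0 0" --pt "0.15 -0.15 -15.8 0 0"

```text
clock: 2.55
position: [0.5048, -0.208, 0.0706]
tool_rot: [[-1.0, -0.0, -0.005], [-0.0, 1.0, 0.003], [0.005, 0.003, -1.0]]
ft_force: [-0.1, -0.5, 0.7]
gripper_width: 0.0854
finger_force: 0.0
```

Emit:
arm_command --pt "0 0 0 0 0.5" --pt "0 0 0 0 0.7" --pt "0 0 0 0 0.8" --pt "0 0 0 0 0.9" --pt "0 0 0 0 1" --newtons 80

```text
clock: 3.05
position: [0.5083, -0.2111, 0.0747]
tool_rot: [[-1.0, -0.0, 0.002], [-0.0, 1.0, -0.001], [-0.002, -0.001, -1.0]]
ft_force: [-0.6, 3.9, 11.8]
gripper_width: 0.0132
finger_force: 70.4
```

Emit:
arm_command --pt "0 0 0 0 1" --pt "0 0 0 0 1" --pt "0 0 0 0 1" --pt "0 0 0 0 1"

```text
clock: 3.45
position: [0.5084, -0.211, 0.0748]
tool_rot: [[-1.0, -0.0, 0.002], [-0.0, 1.0, -0.001], [-0.002, -0.001, -1.0]]
ft_force: [-1.1, 0.1, 6.4]
gripper_width: 0.0127
finger_force: 77.8
```

Emit:
arm_command --pt "0 0 1 0 1" --pt "0 0 3 0 1" --pt "0 0 5 0 1" --pt "0 0 7 0 1" --pt "0 0 9 0 1"

```text
clock: 3.95
position: [0.5069, -0.2103, 0.1642]
tool_rot: [[-1.0, -0.0, -0.001], [-0.0, 1.0, 0.0], [0.001, 0.0, -1.0]]
ft_force: [0.9, -0.7, -1.3]
gripper_width: 0.0126
finger_force: 78.1
```

Emit:
arm_command --pt "0 0 3 0 1" --pt "0 0 3 0 1" --pt "0 0 3 0 1" --pt "0 0 3 0 1"

```text
clock: 4.35
position: [0.5064, -0.21, 0.1921]
tool_rot: [[-1.0, -0.0, -0.002], [-0.0, 1.0, 0.001], [0.002, 0.001, -1.0]]
ft_force: [0.4, 0.5, -1.0]
gripper_width: 0.0125
finger_force: 78.2
```

```bash
cat > punch.py <<'E'
from h import *
from rig import snapshot,manip
def look(tag):
    st=manip.sense();p=st["position"];print("tcp",p.round(4),"f",st["ft_force"].round(1),"w",st["gripper_width"],"t",st["clock"])
    for n in("top","scene"):
        s=snapshot(n);np.savez(f"{n}{tag}.npz",**s);P=cloud(s)
        tip=p+np.array([0,0,-.063])
        for nm,a,b in(("shank",-.005,.045),("grip",.053,.068)):
            m=(np.hypot(P[...,0]-p[0],P[...,1]-p[1])<.03)&(P[...,2]>tip[2]+a)&(P[...,2]<tip[2]+b)
            q=P[m]; 
            if len(q)>5: print(n,nm,len(q),np.median(q,0).round(4),"zmin",q[:,2].min().round(4))
        print(n,"tcp px",proj(s,p).round(1),"tip px",proj(s,tip).round(1))
E
python3 - <<'E'
from punch import *
look("1")
s=dict(np.load("scene1.npz"));u,v=proj(s,manip.sense()["position"]-[0,0,.04]);u,v=int(u),int(v)
cv2.imwrite("pics/p1.png",cv2.resize(s["color"][v-60:v+60,u-60:u+60],None,fx=5,fy=5,interpolation=2)[:,:,::-1])
E
```

```text
tcp [ 0.5064 -0.21    0.1921] f [ 0.4  0.5 -1. ] w 0.012494260266601503 t 4.35
top tcp px [436.  259.8] tip px [427.8 261.2]
scene tcp px [427.9 167.4] tip px [423.6 201. ]
```

View pics/p1.png

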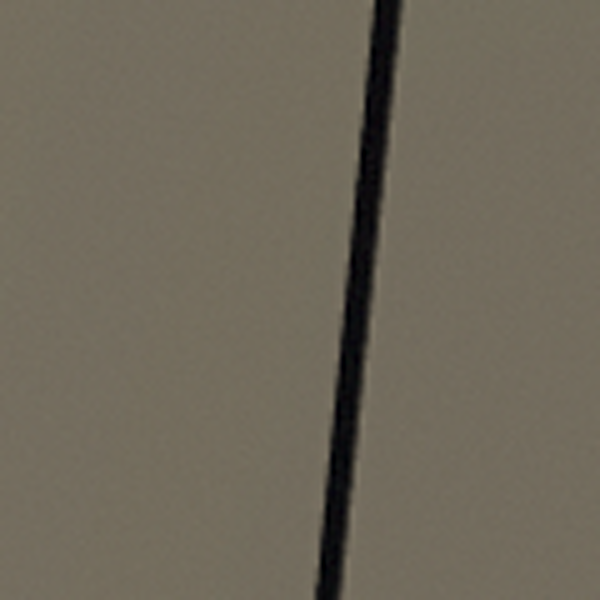

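The scene camera sees only the arm here, so the punch is hidden from it. I move over the hinge and use the wrist camera there.

Emit:
arm_command --pt "0.4 4.5 0 0 1" --pt "0.8 9 0 0 1" --pt "1.2 13.5 0 0 1" --pt "1.5 18 0 0 1" --pt "1.8 22.5 0 0 1"

```text
clock: 4.95
position: [0.5244, 0.0163, 0.1921]
tool_rot: [[-1.0, -0.0, -0.002], [-0.0, 1.0, 0.0], [0.002, 0.0, -1.0]]
ft_force: [0.8, 0.2, -1.4]
gripper_width: 0.0123
finger_force: 78.4
```

Emit:
arm_command --pt "0.1 3 -1 0 1" --pt "0.2 5.5 -2 0 1" --pt "0.2 6.7 -2 0 1" --pt "0.2 6.7 -2 0 1" --pt "0.2 6.7 -2 0 1"

```text
clock: 5.45
position: [0.5275, 0.0808, 0.1734]
tool_rot: [[-1.0, -0.0, -0.0], [-0.0, 1.0, -0.001], [0.0, -0.001, -1.0]]
ft_force: [-0.2, -1.7, -0.9]
gripper_width: 0.0125
finger_force: 78.5
```

Run:
```python
from punch import *
look("2")
p=manip.sense()["position"];s=snapshot("wrist");np.savez("w2.npz",**s);cv2.imwrite("pics/w2.png",s["color"][:,:,::-1])
print("cam",(-s["R"].T@s["t"]).round(4),s["R"].round(3).tolist())
print("tip px",proj(s,p-[0,0,.063]),"bore px",proj(s,[.527,.0832,.09]),"tcp px",proj(s,p))
```

```text
tcp [0.5275 0.0808 0.1734] f [-0.2 -1.7 -0.9] w 0.012526818789337436 t 5.45
top tcp px [245.6 245. ] tip px [250.  247.3]
scene shank 119 [0.524  0.0801 0.13  ] zmin 0.1063
scene grip 98 [0.52   0.0803 0.1721] zmin 0.1636
scene tcp px [249.5 220.8] tip px [253.4 255.2]
cam [0.452  0.08   0.3171] [[0.001, 1.0, -0.001], [0.955, -0.001, 0.297], [0.297, -0.001, -0.955]]
tip px [318.54170249 256.1560532 ] bore px [323.33385129 242.73606172] tcp px [318.79193501 311.44431713]
```

View pics/w2.png

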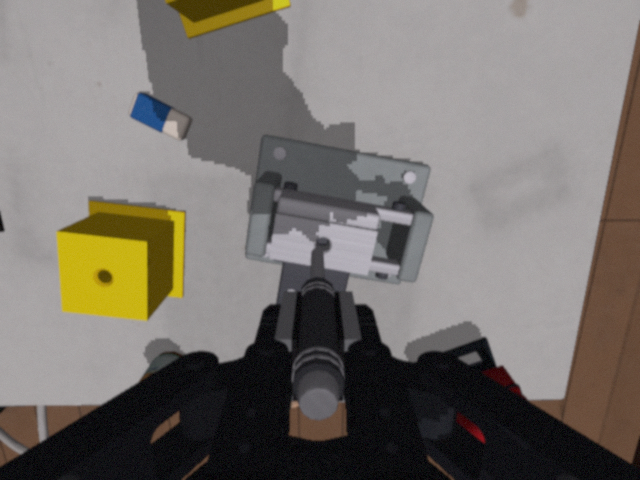

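The wrist view shows the shank tip near (320,250) and the bore at (323,243), and the scene camera now sees the shank too. I make one enlarged crop of both to get the exact offset.

Run:
```python
from h import *
w=dict(np.load("w2.npz"));s=dict(np.load("scene2.npz"))
a=cv2.resize(w["color"][225:275,295:345],None,fx=8,fy=8,interpolation=2)
b=cv2.resize(s["color"][220:290,220:290],None,fx=5.714,fy=5.714,interpolation=2)
cv2.imwrite("pics/c2.png",np.hstack([a,b])[:,:,::-1]);print(w["mtx"][0])
```

```text
[405.18664485   0.         317.54377909]
```

View pics/c2.png

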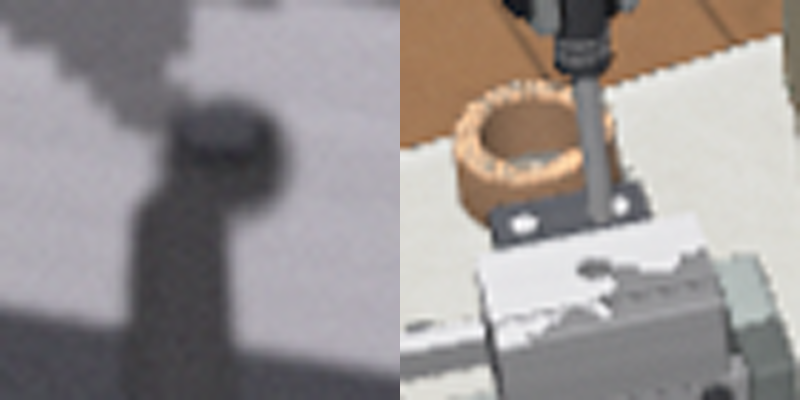

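The wrist crop puts the bore centre at px (322.8,244.2), the shank axis at u=317.3 and the tip's near edge at v=247. In the scene crop the tip's bottom is at crop (600,222), and the bore is at (595,267).

Run:
```python
from h import *
w=dict(np.load("w2.npz"));s=dict(np.load("scene2.npz"))
print("W bore",ray(w,322.8,244.2,.09),"tip near edge",ray(w,317.3,247.1,.1066))
su=lambda x,y:(220+(x-400)/5.714-.4,220+y/5.714-.4)
print("S bore",ray(s,*su(595,267),.09),"tip bottom edge(front)",ray(s,*su(600,222),.1066),"viewdir",s["R"][2])
```

```text
W bore [0.52791036 0.08288774 0.09      ] tip near edge [0.52403833 0.0796655  0.1066    ]
S bore [0.52654769 0.08257388 0.09      ] tip bottom edge(front) [0.52397619 0.08064603 0.1066    ] viewdir [ 0.70375746 -0.36196879 -0.61131337]
```

Emit:
arm_command --pt "0 0.34 0 0 1" --pt "0 0.34 -0.4 0 1" --pt "0 0.34 -0.8 0 1" --pt "0 0.34 -1.1 0 1" --pt "0 0.34 -1.2 0 1"

```text
clock: 6.1
position: [0.5268, 0.0848, 0.1605]
tool_rot: [[-1.0, -0.0, -0.001], [-0.0, 1.0, -0.0], [0.001, -0.0, -1.0]]
ft_force: [-0.1, 0.8, -2.0]
gripper_width: 0.0128
finger_force: 78.5
```

Emit:
arm_command --pt "0 0 -0.1 0 1" --pt "0 0 -0.2 0 1" --pt "0 0 -0.3 0 1" --pt "0 0 -0.4 0 1" --pt "0 0 -0.5 0 1"

```text
clock: 6.6
position: [0.5275, 0.0849, 0.1564]
tool_rot: [[-1.0, -0.0, 0.0], [-0.0, 1.0, 0.0], [-0.0, 0.0, -1.0]]
ft_force: [-0.4, 0.1, 1.1]
gripper_width: 0.0124
finger_force: 78.5
```

Emit:
arm_command --pt "0 0 -0.05 0 1" --pt "0 0 -0.1 0 1" --pt "0 0 -0.15 0 1" --pt "0 0 -0.2 0 1" --pt "0 0 -0.2 0 1"

```text
clock: 7.1
position: [0.5277, 0.0847, 0.1544]
tool_rot: [[-1.0, -0.0, 0.001], [-0.0, 1.0, -0.0], [-0.001, -0.0, -1.0]]
ft_force: [1.1, -1.1, -0.9]
gripper_width: 0.0126
finger_force: 78.5
```

Emit:
arm_command --pt "0 0 -0.1 0 1" --pt "0 0 -0.2 0 1" --pt "0 0 -0.3 0 1" --pt "0 0 -0.3 0 1"

```text
clock: 7.5
position: [0.5276, 0.0847, 0.1513]
tool_rot: [[-1.0, -0.0, 0.001], [-0.0, 1.0, -0.0], [-0.001, -0.0, -1.0]]
ft_force: [2.1, -2.1, -0.9]
gripper_width: 0.0127
finger_force: 78.5
```

Emit:
arm_command --pt "0 0 -0.1 0 1" --pt "0 0 -0.2 0 1" --pt "0 0 -0.3 0 1" --pt "0 0 -0.3 0 1"

```text
clock: 7.9
position: [0.5276, 0.0847, 0.1483]
tool_rot: [[-1.0, -0.0, 0.001], [-0.0, 1.0, -0.0], [-0.001, -0.0, -1.0]]
ft_force: [2.1, -1.8, -0.7]
gripper_width: 0.0124
finger_force: 78.6
```

The tip is in the bore with a small side force. I ease that off and keep pressing slowly.

Emit:
arm_command --pt "0.04 -0.05 -0.1 0 1" --pt "0.04 -0.05 -0.2 0 1" --pt "0.04 -0.05 -0.3 0 1" --pt "0.04 -0.05 -0.4 0 1"

```text
clock: 8.3
position: [0.5283, 0.0847, 0.146]
tool_rot: [[-1.0, -0.001, 0.001], [-0.001, 1.0, 0.001], [-0.001, 0.001, -1.0]]
ft_force: [-1.8, -1.2, 10.8]
gripper_width: 0.0126
finger_force: 79.4
```

Emit:
arm_command --pt "0 -0.02 -0.08 0 1" --pt "0 -0.02 -0.16 0 1" --pt "0 -0.02 -0.24 0 1" --pt "0 -0.02 -0.32 0 1" --pt "0 -0.02 -0.4 0 1"

```text
clock: 8.8
position: [0.5283, 0.0846, 0.1422]
tool_rot: [[-1.0, -0.001, 0.001], [-0.001, 1.0, 0.001], [-0.001, 0.001, -1.0]]
ft_force: [-0.7, -0.4, 10.1]
gripper_width: 0.0125
finger_force: 79.4
```

Emit:
arm_command --pt "0 0 -0.08 0 1" --pt "0 0 -0.16 0 1" --pt "0 0 -0.24 0 1" --pt "0 0 -0.32 0 1" --pt "0 0 -0.4 0 1"

```text
clock: 9.3
position: [0.5283, 0.0846, 0.1382]
tool_rot: [[-1.0, -0.001, 0.001], [-0.001, 1.0, 0.001], [-0.001, 0.001, -1.0]]
ft_force: [-1.3, -1.6, 9.0]
gripper_width: 0.0126
finger_force: 79.4
```

Force is steady at about 10 N. Four more of the same bring it to about 35 mm depth.

Emit:
arm_command --pt "0 0 -0.08 0 1" --pt "0 0 -0.16 0 1" --pt "0 0 -0.24 0 1" --pt "0 0 -0.32 0 1" --pt "0 0 -0.4 0 1"

```text
clock: 9.8
position: [0.5283, 0.0846, 0.1343]
tool_rot: [[-1.0, -0.001, 0.002], [-0.001, 1.0, 0.001], [-0.002, 0.001, -1.0]]
ft_force: [-1.3, -1.8, 9.7]
gripper_width: 0.0122
finger_force: 79.4
```

Emit:
arm_command --pt "0 0 -0.08 0 1" --pt "0 0 -0.16 0 1" --pt "0 0 -0.24 0 1" --pt "0 0 -0.32 0 1" --pt "0 0 -0.4 0 1"

```text
clock: 10.3
position: [0.5283, 0.0846, 0.1302]
tool_rot: [[-1.0, -0.001, 0.001], [-0.001, 1.0, 0.001], [-0.001, 0.001, -1.0]]
ft_force: [-2.2, -0.7, 10.5]
gripper_width: 0.013
finger_force: 79.4
```

Emit:
arm_command --pt "0 0 -0.08 0 1" --pt "0 0 -0.16 0 1" --pt "0 0 -0.24 0 1" --pt "0 0 -0.32 0 1" --pt "0 0 -0.4 0 1"

```text
clock: 10.8
position: [0.5284, 0.0846, 0.1263]
tool_rot: [[-1.0, -0.001, 0.001], [-0.001, 1.0, 0.001], [-0.001, 0.001, -1.0]]
ft_force: [-1.8, -1.2, 10.6]
gripper_width: 0.0121
finger_force: 79.4
```

Emit:
arm_command --pt "0 0 -0.08 0 1" --pt "0 0 -0.16 0 1" --pt "0 0 -0.24 0 1" --pt "0 0 -0.32 0 1" --pt "0 0 -0.36 0 1"

```text
clock: 11.3
position: [0.5283, 0.0846, 0.1225]
tool_rot: [[-1.0, -0.001, 0.001], [-0.001, 1.0, 0.001], [-0.001, 0.001, -1.0]]
ft_force: [-1.1, -1.3, 9.4]
gripper_width: 0.0125
finger_force: 79.4
```

Run:
```python
from punch import *
look("3")
s=dict(np.load("scene3.npz"))
P=cloud(s);p=manip.sense()["position"]
m=(np.hypot(P[...,0]-p[0],P[...,1]-p[1])<.02)&(P[...,2]>.094)&(P[...,2]<.13)
# radius profile of visible punch above hinge: px width per z-slice
for z in np.arange(.092,.128,.003):
    k=m&(abs(P[...,2]-z)<.0015);q=P[k]
    if len(q)>2: print(z.round(3),len(q),(np.ptp(q@s["R"][0])*1000).round(1))
```

```text
tcp [0.5283 0.0846 0.1225] f [-1.1 -1.3  9.4] w 0.012492639271641574 t 11.3
top shank 55 [0.511  0.066  0.0889] zmin 0.072
top tcp px [246.9 246.4] tip px [251.  248.5]
scene shank 1010 [0.5112 0.0879 0.0888] zmin 0.0545
scene grip 83 [0.5203 0.0846 0.1211] zmin 0.1133
scene tcp px [250.1 249.2] tip px [253.8 281. ]
0.095 5 5.9
0.098 8 5.9
0.101 6 3.2
0.104 3 7.8
0.107 10 11.2
0.11 19 12.7
0.113 16 14.6
0.116 14 10.1
0.119 14 11.4
0.122 13 20.4
0.125 27 24.0
0.128 29 29.9
```

The shoulder is about 15.5 mm above the hinge, so the pin is about 34.5 mm deep, mid-window. I draw the punch out.

Emit:
arm_command --pt "0 0 0.8 0 1" --pt "0 0 2.5 0 1" --pt "0 0 4.5 0 1" --pt "0 0 6.5 0 1" --pt "0 0 8 0 1"

```text
clock: 11.9
position: [0.5266, 0.0849, 0.2013]
tool_rot: [[-1.0, -0.001, -0.002], [-0.001, 1.0, 0.002], [0.002, 0.002, -1.0]]
ft_force: [-0.4, 0.6, -0.6]
gripper_width: 0.0131
finger_force: 78.5
```

Emit:
arm_command --pt "-0.4 -4.5 0 0 1" --pt "-0.8 -9 0 0 1" --pt "-1.2 -13.5 0 0 1" --pt "-1.6 -18 0 0 1" --pt "-2 -22.5 0 0 1"

```text
clock: 12.4
position: [0.5062, -0.1411, 0.2001]
tool_rot: [[-1.0, -0.001, -0.002], [-0.001, 1.0, 0.003], [0.002, 0.003, -1.0]]
ft_force: [0.5, 0.7, -2.4]
gripper_width: 0.0127
finger_force: 78.7
```

Emit:
arm_command --pt "0 -4 0 0 1" --pt "0 -6 -1 0 1" --pt "0 -7 -2 0 1" --pt "0 -7 -2 0 1" --pt "0 -7 -2 0 1"

```text
clock: 12.9
position: [0.5068, -0.2091, 0.1798]
tool_rot: [[-1.0, -0.001, -0.002], [-0.001, 1.0, 0.003], [0.002, 0.003, -1.0]]
ft_force: [0.1, 0.9, -2.6]
gripper_width: 0.0125
finger_force: 78.7
```

Run:
```python
from punch import *
p=manip.sense()["position"];s=snapshot("wrist");np.savez("w4.npz",**s);t=snapshot("top");np.savez("top4.npz",**t)
P=cloud(s);m=(np.hypot(P[...,0]-.507,P[...,1]+.211)<.06)&(P[...,2]>.054)&(P[...,2]<.061);q=P[m];print(p,cv2.minAreaRect((q[:,:2]*1000).astype(np.float32)))
u,v=proj(s,p-[0,0,.066]).astype(int);print("crop origin",u-30,v-30,"holder px",proj(s,[.507,-.2118,.058]))
cv2.imwrite("pics/w4.png",cv2.resize(s["color"][v-40:v+40,u-40:u+40],None,fx=7,fy=7,interpolation=2)[:,:,::-1]);print(u-40,v-40)
```

```text
[ 0.50681765 -0.20912441  0.1797551 ] ((507.4247741699219, -212.3328399658203), (60.20500564575195, 60.74951171875), 89.36442565917969)
crop origin 288 224 holder px [313.91138894 227.05243843]
278 214
```

View pics/w4.png

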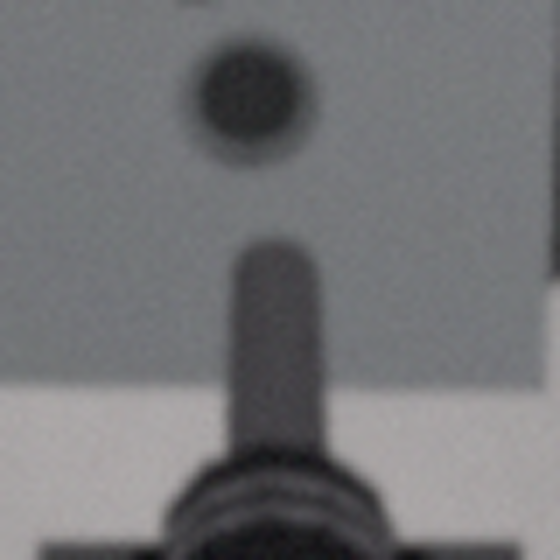

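The view shows the hole centre at px (313.3,227.4), the shank axis at u=316.9 and its near edge at v=247.9.

Run:
```python
from h import *
w=dict(np.load("w4.npz"));z=.1798-.0668
h=ray(w,313.3,227.4,.058);t=ray(w,316.9,247.9,z)+[.0035,0,0];print(h,t,(h-t)*100)
```

```text
[ 0.50724624 -0.21221656  0.058     ] [ 0.50672893 -0.20981846  0.113     ] [ 0.05173135 -0.23980968 -5.5       ]
```

Emit:
arm_command --pt "0.05 -0.22 0 0 1" --pt "0.05 -0.22 -2 0 1" --pt "0.05 -0.22 -4 0 1" --pt "0.05 -0.22 -5 0 1" --pt "0.05 -0.22 -6 0 1"

```text
clock: 13.5
position: [0.5084, -0.2126, 0.1204]
tool_rot: [[-1.0, -0.001, 0.0], [-0.001, 1.0, -0.0], [-0.0, -0.0, -1.0]]
ft_force: [0.2, -1.0, -1.7]
gripper_width: 0.0124
finger_force: 78.7
```

Emit:
arm_command --pt "0 0 -0.5 0 1" --pt "0 0 -1 0 1" --pt "0 0 -1.5 0 1" --pt "0 0 -1.5 0 1"

```text
clock: 13.9
position: [0.5081, -0.2129, 0.1053]
tool_rot: [[-1.0, -0.0, -0.001], [-0.0, 1.0, 0.0], [0.001, 0.0, -1.0]]
ft_force: [-0.8, -0.3, -0.5]
gripper_width: 0.0128
finger_force: 78.7
```

It is in the hole without contact force. Next I lower it to seat.

Emit:
arm_command --pt "0 0 -0.8 0 1" --pt "0 0 -1.6 0 1" --pt "0 0 -2.2 0 1" --pt "0 0 -2.6 0 1" --pt "0 0 -2.8 0 1"

```text
clock: 14.4
position: [0.5079, -0.2129, 0.077]
tool_rot: [[-1.0, -0.0, -0.001], [-0.0, 1.0, 0.0], [0.001, 0.0, -1.0]]
ft_force: [0.5, -0.5, -1.2]
gripper_width: 0.0125
finger_force: 78.8
```

Emit:
arm_command --pt "0 0 -0.1 0 1" --pt "0 0 -0.2 0 1" --pt "0 0 -0.3 0 1" --pt "0 0 -0.35 0 1" --pt "0 0 -0.35 0 1"

```text
clock: 14.9
position: [0.5086, -0.2132, 0.0748]
tool_rot: [[-1.0, -0.0, 0.001], [-0.0, 1.0, -0.0], [-0.001, -0.0, -1.0]]
ft_force: [-1.0, 0.5, 2.2]
gripper_width: 0.0124
finger_force: 78.8
```

Seated at the same height as at the start (0.0748) with light contact. I release and withdraw.

Emit:
arm_command --pt "0 0 0 0 0.8" --pt "0 0 0 0 0.5" --pt "0 0 0 0 0" --pt "0 0 0 0 0" --pt "0 0 0 0 0"

```text
clock: 15.4
position: [0.5083, -0.213, 0.0742]
tool_rot: [[-1.0, -0.0, -0.0], [-0.0, 1.0, 0.0], [0.0, 0.0, -1.0]]
ft_force: [-1.3, 0.3, -0.7]
gripper_width: 0.0742
finger_force: 0.0
```

Emit:
arm_command --pt "0 0 0 0 0" --pt "0 0 2 0 0" --pt "0 0 6 0 0" --pt "0 0 10 0 0" --pt "0 0 14 0 0"

```text
clock: 15.9
position: [0.5079, -0.2128, 0.2154]
tool_rot: [[-1.0, -0.0, -0.001], [-0.0, 1.0, 0.0], [0.001, 0.0, -1.0]]
ft_force: [-0.2, -0.0, 0.2]
gripper_width: 0.0849
finger_force: 0.0
```

Emit:
arm_command --pt "-4 -3 2 0 0" --pt "-8 -6 2 0 0" --pt "-8 -6 2 0 0"

```text
clock: 16.2
position: [0.4256, -0.2755, 0.2356]
tool_rot: [[-1.0, 0.004, 0.0], [0.004, 1.0, -0.003], [-0.0, -0.003, -1.0]]
ft_force: [0.8, 0.4, -0.9]
gripper_width: 0.0851
finger_force: 0.0
```

Run:
```python
from punch import *
t=snapshot("top");s=snapshot("scene")
for n,S in(("top",t),("scene",s)):
    P=cloud(S);O=dict(np.load(n+"0.npz"));Q=cloud(O)
    for tag,A in(("before",Q),("now",P)):
        m=(np.hypot(A[...,0]-.507,A[...,1]+.2115)<.03)&(A[...,2]>.1)&(A[...,2]<.14);q=A[m];print(n,tag,len(q),q.mean(0).round(4),q[:,2].max().round(4))
im=np.zeros((400,800,3),np.uint8);im[:,:400]=cv2.resize(s["color"][180:280,370:470],(400,400));im[:,400:]=cv2.resize(s["color"][170:340,190:360],(400,400))
cv2.imwrite("pics/end.png",im[:,:,::-1]);print(manip.sense()["position"],manip.sense()["gripper_width"])
```

```text
top before 78 [ 0.5069 -0.2093  0.1213] 0.1322
top now 81 [ 0.5069 -0.2107  0.1209] 0.1296
scene before 145 [ 0.5039 -0.2101  0.1152] 0.1292<stdin>:6: RuntimeWarning: Mean of empty slice.
  ret = um.true_divide(
Traceback (most recent call last):
ValueError: zero-size array to reduction operation maximum which has no identity
```

The top view shows the punch standing as at the start, with the same height and its head within 1.5 mm. The gripper is clear, so I hand in.

```bash
python3 -c "
from rig import order
print(order.job_done())"
```

```text
the job is handed in; nothing more can be done
None
```

The job is handed in, but no verdict came back: the pin is about 34.5 mm deep by my estimate from the punch's position, about 11 N was the highest force read while pressing, the punch stands seated in the grey holder by the top view, and I took no final picture of the bottle, roll and eraser (no unexpected contact force showed).

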